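Open the combination lock of the blade box and present its shackle to the reader

TASK

Open the combination lock on the green blade box: turn its black dial clockwise (seen from above) until you feel it drop into its notch and the red-topped shackle springs up a little, then pull the shackle straight up, clear out of the lock. Present it to the round white reader and finish while still holding it there: gripped, upright, still, centred over the reader and a few centimetres above it without touching. Leave the red tin, the tally counter and the label roll alone.

Things in the scene. Friction and masses are not known exactly. Their poses are not given: they have to be found in the camera images.
- dial (a joint): Angle of the black dial in rad; grows as it turns clockwise seen from above. Light friction (about 0.1 N m). One hidden notch lies 0.4 to 1.4 rad clockwise of where the dial starts; when it is reached the shackle springs up 5 to 10 mm (leaning up to 0.08 rad in its holes), and its tooth then keeps the dial from turning further.
- dial_grip (a point): Point on the dial's vertical axis, 14 mm under the top of its black bar grip (about 116 mm above the bench). The bar is 40 mm long (frame x), 16 mm wide (y), 34 mm high and stands on a round skirt 56 mm across whose top is 20 mm below this point; the frame turns with the dial, z is up. The lock case's top is 28 mm below this point; the shackle stands 82 mm away.
- shackle_crown (a point): Centre of the red crown of the loose shackle (70 g), a bar 58 mm long (frame x), 13 mm wide (y), 16 mm high (z, up). While locked it is about 126 mm above the bench, 38 mm above the lock case and 35 mm above the hasp leaf. It cannot come out until the dial's notch is reached; then it slides straight up and is clear of the lock after 55 mm.
- shackle_home (a point): Point fixed on the lock where the crown's centre is while locked; x points from the dial to the shackle, z is up.
- lock: Green steel blade box with the dark lock case with a light grey top on top, screwed to the bench. Origin on the bench under the dial axis; x points from the dial to the shackle. The box reaches from x = -75 to +140 mm, y = -77 to +77 mm; the box is 30 mm high, the case's top is 88 mm high, the hasp leaf 91 mm.
- reader_top (a point): Centre of the top of the reader, a fixed round white puck 90 mm across and 30 mm high with a green ring on top.
- shackle: The shackle; origin 82 mm below the crown's centre, level with the foot of the longer leg; axes as the crown's. Two 9 mm square steel legs hang from the crown at x = -22 and +22 mm and end 82 mm and 52 mm below the crown's centre; the longer one (x = -22) has a tooth 20 mm above its foot that juts 22 mm towards the dial (-x).
- reader: The reader; origin at the centre of its underside on the bench.
- tin: Bystander: red round tin, 66 mm across and 80 mm high, loose; origin at the centre of its underside.
- counter: Bystander: metal tally counter, 55 mm across and 19 mm high, loose; origin at the centre of its underside.
- roll: Bystander: white label roll, 77 mm across and 55 mm high, loose; origin at the centre of its underside.
There are look-alikes about, which are no part of the job. Leave any turquoise or yellow look-alike of the shackle alone.

How it is judged:
By the outcome, as a careful person would: the job done as asked, in the order asked, and still so for the second after the job is handed in, while the arm keeps its last pose, push and grip.
It also fails if it takes over 64 s, if anything falls off the work surface, if the arm or the gripper's body presses on something with over 40 N, if the wrist force passes 120 N, or if a joint passes its speed limit or range.

ROBOT

A 6-joint arm with a two-finger parallel gripper is mounted at the origin on a cart in front of the work surface, level with it; the furniture and walls round the work are solid. World frame = base frame: x ahead of the robot, y to its left, z up, the work surface at z = 0. Lengths are in m, angles in rad, forces in N, time in s.
With the tool pointing down it reaches from about 0.425 to 0.925 m from the base axis. Payload 12.5 kg.
Tool frame: the origin (TCP) lies at the very end of the fingers, on their centre line; the grasp point (between the pads) lies 19 mm behind it; z points along the fingers, y is the line along which they close (so a half turn about z gives the same grasp; the last joint's range is limited). The gripper opens to 85 mm and grips with 20 to 120 N. Pads are 22 mm wide; open, the fingers measure 114 mm over their backs; the gripper's body (76 mm by 85 mm) begins 54 mm behind the grasp point. The pads swing forward as they close: fully open they stand 13 mm farther back than shut.
Start: joints at [-1.414, 0.491, 1.559, -0, 1.092, -0.106], TCP at [0.162, -0.604, 0.231] pointing down, gripper open.
Joint ranges: [-3.1, 3.1], [-0.84, 2.19], [0.05, 2.79], [-1.13, 4.28], [0.06, 2.93], [-2.69, 2.69]. Speed limits (rad/s): [2.22, 2.22, 2.79, 3.14, 3.14, 3.14].

INTERFACE

Orientations are given as a unit quaternion [w, x, y, z].
In Python, from cell import readout, imaging, bot gives the robot as it stands.
- The arm moves only by the tool send_rows, never from a script. Its argument "targets" is one flat list of numbers, 4 for each row, row after row: the shift along the tool's x, y, z in cm, then the turn about the tool's z in rad. A call has 1 to 12 rows; each row is the pose to reach, as a shift and turn from the pose commanded when the call began, along the tool's axes at that moment; what a row does not reach only later rows make up. A row lasts 1/10 s, in which the tool goes at most 50 mm and 8.59 degrees, less where a joint would pass 70% of its speed; a pose out of reach is approached as far as the arm can. A call with a gripper value outside its range is refused whole. "claw" is the opening, from 0 (shut) to 1 (fully open), set as the call begins (left out, the last holds). The fingers move at their own pace and stop on an object; "newtons" is the grip in N (left out, the last holds). Time passes only in rows, so rows that repeat a pose let the fingers close. It gives the time, the measured TCP pose, the force, the opening and the grip force at its end, in the units of the state.
- readout.sense(): the state, without advancing time (a new reading comes with each control period).
- imaging.camera(name): name is "side" or "top" or "wrist"; returns the picture (480x640x3 uint8, red, green, blue); there is no depth.
- imaging.get_calibration(name): a dict with "intrinsics" (3x3 intrinsics, pixels), "camera_from_world" (4x4, takes a point from world to camera coordinates). Camera axes: x right, y down, z forward; pixel columns grow to the right and rows downward; lengths in m; the calibration is good to about 2 mm. A picture is of the moment at which its call begins: read the wrist's pose just before it. get_calibration takes no time and is no camera call; for the wrist camera it gives the pose at the moment of the call.
- bot.sign_off(): hands the job in; it is judged then, once.
The state is a dict: "time": time; "joint_pos": joint angles; "dq": joint speeds; "effort": joint torques, N m; "tcp_pos": TCP position; "ee_rot": TCP orientation; "contact_force": force on the tool from outside, world axes, zero at the start; "torque": the same for the moment, N m; "finger_gap": finger opening in m; "finger_force": force on a finger pad.
Only numpy, scipy, OpenCV 4.12 (cv2) and the standard library are available. Lean on these libraries where they do the work, as an engineer would, in place of code of your own. Each camera call takes 0.05 s, during which the arm holds its last target. There are 200 camera calls.

## Working session

There is one attempt and no reset: what is moved stays moved. The work goes in short steps, Python scripts to look and compute and a tool call to move; the robot and the scene stay as the last step left them, time stands still between calls to the robot, and variables do not carry over. Pictures are saved under pics/ and viewed, at most 10 in all, crops included, and the job is handed in when it is done.

Besides the shell and the picture viewer there is one more tool, called after "Request:" by a JSON object that holds its "api" and its "payload". send_rows: Moves the arm, as the interface text tells. Its arguments: {"type":"object","properties":{"targets":{"type":"array"},"claw":{"type":"number"},"newtons":{"type":"number"}},"required":["targets"]}

```bash
mkdir -p pics; ls; python3 - <<'E'
from cell import readout, imaging
import cv2, numpy as np
s=readout.sense(); print(s)
ims=[]
for n in ["top","side"]:
    im=imaging.camera(n); np.save(f"pics/{n}0.npy",im); cv2.imwrite(f"pics/{n}0.png",im[:,:,::-1])
    c=imaging.get_calibration(n); print(n,np.round(c["intrinsics"],1).tolist(),np.round(c["camera_from_world"],4).tolist())
E
```

```text
pics
{'time': 0.0, 'joint_pos': array([-1.41358937e+00,  4.91535450e-01,  1.55944526e+00, -1.78788374e-05,
        1.09169967e+00, -1.05598504e-01]), 'dq': array([ 1.06948701e-03,  2.62201585e-04, -9.22796051e-04, -1.75025771e-04,
        2.34141023e-05, -3.78039797e-04]), 'effort': array([-6.45179398e-05, -6.18448806e+01, -2.61587995e+01, -4.77428887e-05,
        4.11844245e-03,  2.82300050e-07]), 'tcp_pos': array([ 0.16235273, -0.60331234,  0.23074416]), 'ee_rot': array([-5.43479901e-04,  9.91378389e-01,  1.31028979e-01, -2.19605356e-05]), 'contact_force': array([-0.66533539, -0.2416317 ,  0.25791814]), 'torque': array([ 0.03068868, -0.00140364,  0.03385987]), 'finger_force': 0.0, 'finger_gap': 0.08506576875599739}
top [[476.8, 0.0, 321.4], [0.0, 476.8, 228.3], [0.0, 0.0, 1.0]] [[-0.0172, -0.9998, 0.0017, 0.0747], [-0.9913, 0.0169, -0.1305, 0.5862], [0.1305, -0.004, -0.9914, 1.0328], [0.0, 0.0, 0.0, 1.0]]
side [[527.0, 0.0, 325.9], [0.0, 527.0, 236.5], [0.0, 0.0, 1.0]] [[0.9776, -0.2102, -0.0082, -0.5461], [-0.1274, -0.5604, -0.8184, 0.2158], [0.1674, 0.8011, -0.5746, 0.9351], [0.0, 0.0, 0.0, 1.0]]
```

View pics/top0.png

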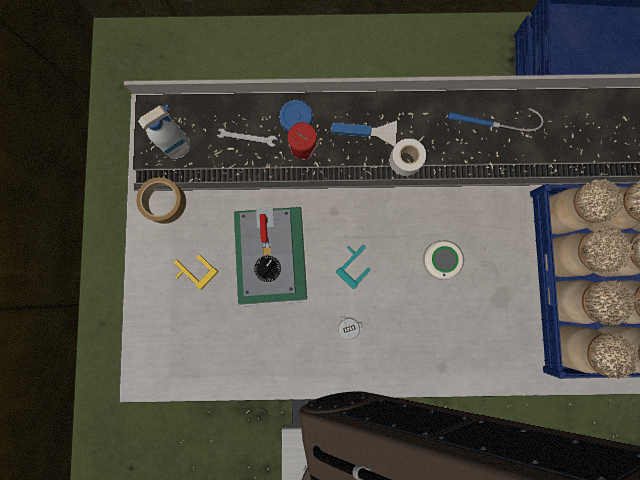

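View pics/side0.png

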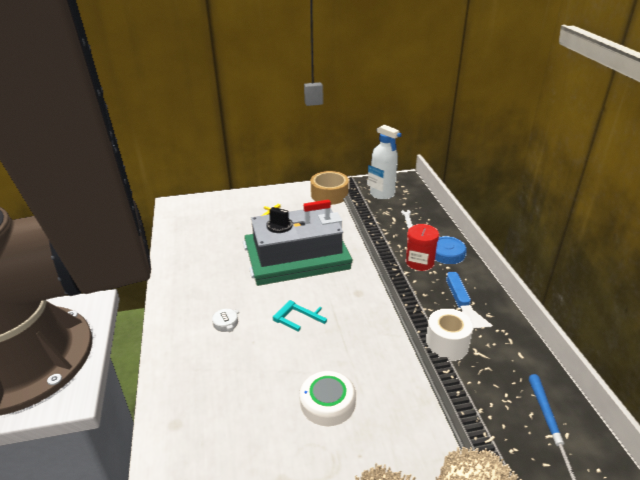

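The top view shows the green lock with its black dial at about (267,268) and the red crown at (263,227). The reader is at (444,259) and the tin at (302,140). The side view agrees. The candidates are the red bar on the lock (263,227), the yellow shackle (197,271) and the turquoise one (354,268). Only the red-topped one stands in the lock, so it is the one meant. I'll measure it and confirm with a crop.

```bash
cat > h.py <<'E'
import numpy as np, cv2
from cell import readout, imaging
def cast(cal,uv,z):
    K,T=cal["intrinsics"],cal["camera_from_world"]; R,t=T[:3,:3],T[:3,3]
    o=-R.T@t; d=R.T@np.linalg.solve(K,[uv[0],uv[1],1]); return o+d*(z-o[2])/d[2]
def blobs(mask,amin=20):
    cs,_=cv2.findContours(mask.astype(np.uint8),cv2.RETR_EXTERNAL,cv2.CHAIN_APPROX_NONE)
    return [c for c in sorted(cs,key=cv2.contourArea,reverse=True) if cv2.contourArea(c)>=amin]
def obj(cal,c,z):
    """centre, long-axis angle, size of a contour cast onto plane z"""
    P=np.array([cast(cal,p,z)[:2] for p in c[:,0,:]]).astype(np.float32)
    (x,y),(w,h),a=cv2.minAreaRect(P*1000)
    if w<h: a+=90; w,h=h,w
    return round(x/1000,4),round(y/1000,4),round(float(np.radians(a)),3),round(w),round(h)
def hsv(im): return cv2.cvtColor(im,cv2.COLOR_RGB2HSV).astype(int)
E
python3 - <<'E'
from h import *
im=np.load("pics/top0.npy"); cal=imaging.get_calibration("top"); H=hsv(im); h,s,v=H[...,0],H[...,1],H[...,2]
red=((h<8)|(h>172))&(s>150)&(v>90)
for c in blobs(red): print("red",c[:,0].mean(0),obj(cal,c,.134))
g=(h>55)&(h<90)&(s>120)&(v>40)
for c in blobs(g): print("green",c[:,0].mean(0),obj(cal,c,.03))
m=np.zeros_like(v); m[240:300,245:295]=1
for t in (35,60): 
  for c in blobs((v<t)&(m>0),15)[:3]: print("black",t,c[:,0].mean(0),obj(cal,c,.1),cv2.contourArea(c))
w=np.zeros_like(v); w[230:290,415:475]=1
for c in blobs((v>205)&(w>0),100)[:2]: print("reader",c[:,0].mean(0),obj(cal,c,.03))
a=cv2.resize(im[200:310,225:315],None,fx=5,fy=5,interpolation=cv2.INTER_CUBIC)
cv2.imwrite("pics/crop1.png",a[:,:,::-1])
E
```

```text
red [300.70588235 137.41176471] (0.7677, 0.1035, 3.126, 63, 57)
red [262.71666667 227.5       ] (0.5786, 0.185, 0.05, 56, 11)
green [444.3943662  258.73239437] (0.5155, -0.2108, 3.094, 56, 56)
green [352.82857143 267.05      ] (0.5082, -0.0083, 2.398, 87, 70)
black 35 [267.73275862 267.62931034] (0.497, 0.1786, 2.348, 51, 51) 335.0
black 60 [265.95934959 267.58536585] (0.4976, 0.1801, 0.772, 54, 53) 432.5
```

View pics/crop1.png

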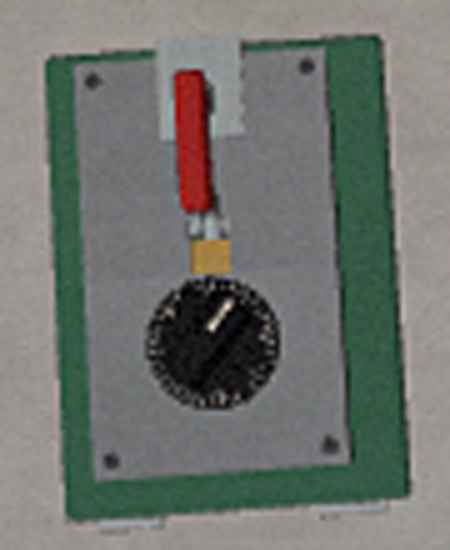

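The crop shows the red crown upright over the light hasp leaf at about (193,140) in the crop. The black dial is centred at (213,343), with its bar and white pointer leaning up and to the right, a yaw of about -0.67. This is the real lock. I'll approach up high.

Request:
{"api": "send_rows", "payload": {"targets": [0,0,-5,0,0,0,-10,0,0,0,-15,0,0,0,-20,0,5,-2.5,-22,-0.1,9,-5,-22,-0.2,14,-7,-22,-0.3,18,-9,-22,-0.4,23,-11,-22,-0.5,27,-13,-22,-0.6,32,-15,-22,-0.7,34,-17,-22,-0.8], "claw": 0.6}}

```text
time: 1.3
tcp_pos: [0.4488, -0.3492, 0.4506]
ee_rot: [-0.001, 0.861, 0.509, 0.0]
contact_force: [-0.3, 0.3, 0.3]
finger_gap: 0.0512
finger_force: 0.0
```

Request:
{"api": "send_rows", "payload": {"targets": [4,-2,0,-0.12,8.5,-4,0,-0.24,13,-6,0,-0.36,17.5,-8,0,-0.48,22,-10,0,-0.6,26.5,-12,2,-0.72,31,-14,4,-0.84,35,-16,7,-0.96,39,-17.5,10,-1.08,43,-19,13,-1.2,46,-20.5,15,-1.32,48.6,-21.3,16,-1.4]}}

```text
time: 2.5
tcp_pos: [0.4957, 0.1794, 0.2888]
ee_rot: [-0.002, 0.33, 0.944, -0.001]
contact_force: [-0.2, 0.0, -0.1]
finger_gap: 0.0511
finger_force: 0.0
```

```bash
python3 - <<'E'
from h import *
s=readout.sense(); print(s["time"],s["tcp_pos"],s["ee_rot"],s["joint_pos"])
c=imaging.get_calibration("wrist"); im=imaging.camera("wrist"); np.save("pics/w1.npy",im); cv2.imwrite("pics/w1.png",im[:,:,::-1])
np.savez("pics/w1c.npz",**c)
E
```

```text
2.5 [0.49568808 0.17938436 0.28876077] [-1.51260912e-03  3.30165975e-01  9.43921281e-01 -8.69439679e-04] [ 2.21824858e-01  2.94819981e-01  1.71644903e+00  1.41019971e-04
  1.13381067e+00 -6.76071497e-01]
```

View pics/w1.png

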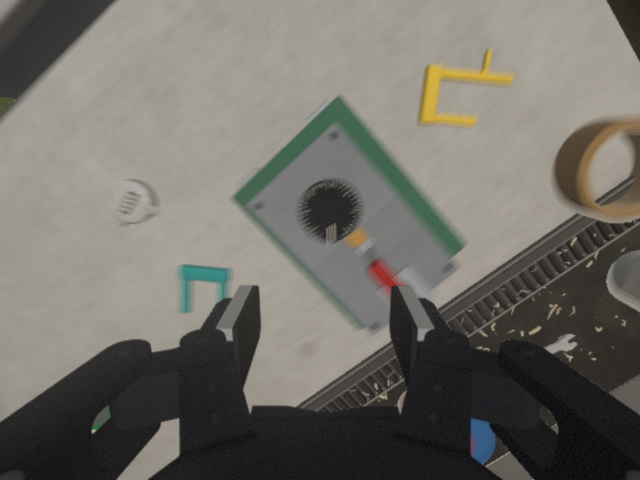

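The wrist view shows the dial at (330,210) with its pointer at (331,233), so the tool is nearly aligned. The red crown is at (383,277). The picture is blurred by motion, so I'll take a still one and measure the bar.

```bash
python3 - <<'E'
from h import *
imaging.camera("wrist")
c=imaging.get_calibration("wrist"); im=imaging.camera("wrist"); np.save("pics/w2.npy",im)
H=hsv(im); h,s,v=H[...,0],H[...,1],H[...,2]
red=((h<8)|(h>172))&(s>150)&(v>90); red[350:]=0
for b in blobs(red): print("red",b[:,0].mean(0),obj(c,b,.134))
m=np.zeros_like(v); m[160:260,280:385]=1
b=blobs((v<75)&(m>0))[0]; print("dial",b[:,0].mean(0),obj(c,b,.1))
cc=np.array([(cv2.boundingRect(b)[i]+cv2.boundingRect(b)[i+2]/2) for i in (0,1)])
mm=np.zeros(v.shape,np.uint8); cv2.circle(mm,tuple(int(x) for x in cc),24,1,-1)
for p in blobs((v>120)&(s<80)&(mm>0),4): print("ptr",p[:,0].mean(0),obj(c,p,.13))
a=cv2.resize(im[165:255,285:375],None,fx=6,fy=6,interpolation=cv2.INTER_CUBIC)
a=np.clip(a.astype(float)*2.5,0,255).astype(np.uint8)
cv2.imwrite("pics/crop2.png",a[:,:,::-1])
x=cast(c,(330,210),.1); print(x, cast(c,(330,240),.1)-x)
E
```

```text
red [379.41772152 281.27848101] (0.5653, 0.1838, 0.054, 36, 12)
dial [324.96071429 218.73571429] (0.4967, 0.18, 0.107, 54, 53)
ptr [325.10526316 232.26315789] (0.5049, 0.1733, 2.47, 8, 2)
[0.49761266 0.18460344 0.1       ] [ 0.02135495 -0.01688907  0.        ]
```

View pics/crop2.png

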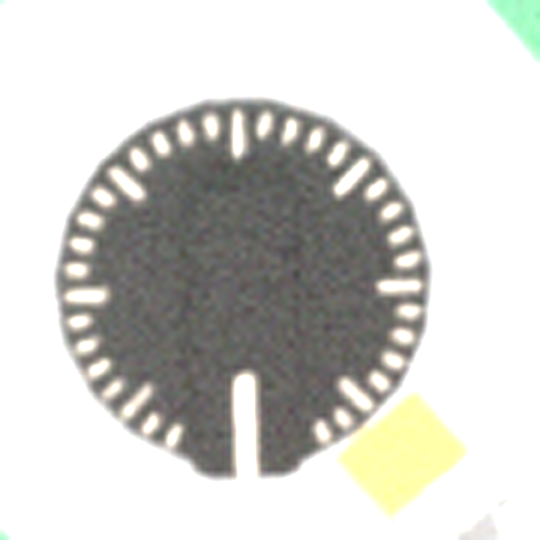

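The crop confirms the pointer and bar are aligned with the tool (yaw -0.67). The dial centre is at (0.497, 0.180). Next I descend and grip.

Request:
{"api": "send_rows", "payload": {"targets": [0,0,3,0,0,0,7,0,0,0,11,0,0,0,14.5,0,0,0,17,0,0,0,18,0,0,0,18.6,0,0,0,18.6,0]}}

```text
time: 3.45
tcp_pos: [0.4972, 0.1768, 0.1057]
ee_rot: [0.0, 0.333, 0.943, 0.0]
contact_force: [-0.1, 0.6, 0.6]
finger_gap: 0.0512
finger_force: 0.0
```

Request:
{"api": "send_rows", "payload": {"targets": [0,0,0,0,0,0,0,0,0,0,0,0,0,0,0,0,0,0,0,0,0,0,0,0], "claw": 0, "newtons": 40}}

```text
time: 4.05
tcp_pos: [0.4985, 0.1781, 0.1066]
ee_rot: [0.002, 0.333, 0.943, 0.002]
contact_force: [4.4, 7.7, 3.4]
finger_gap: 0.0154
finger_force: 44.4
```

Request:
{"api": "send_rows", "payload": {"targets": [0,0.1,0,0,0,0.13,0,0.1,0,0.1,0,0.2,0,0.08,0,0.3,0,0.07,0,0.38,0,0.07,0,0.38]}}

```text
time: 4.65
tcp_pos: [0.4981, 0.1779, 0.1066]
ee_rot: [0.001, 0.506, 0.862, 0.001]
contact_force: [-0.5, -0.1, 7.1]
finger_gap: 0.015
finger_force: 45.0
```

```bash
cat > st.py <<'E'
from h import *
s=readout.sense(); q=s["ee_rot"]; print(s["time"],s["tcp_pos"].round(4),"yaw",round(2*np.arctan2(q[2],q[1]),4),s["contact_force"].round(1),s["torque"].round(2),round(s["finger_gap"],4),s["joint_pos"].round(2))
c=imaging.get_calibration("top"); im=imaging.camera("top"); H=hsv(im); h,ss,v=H[...,0],H[...,1],H[...,2]
for n in ("top","side"):
    c=imaging.get_calibration(n); im=imaging.camera(n); H=hsv(im); h,ss,v=H[...,0],H[...,1],H[...,2]
    red=((h<8)|(h>172))&(ss>150)&(v>90)
    if n=="side": red[:,370:]=0
    else: red[:170]=0
    for b in blobs(red,8)[:2]: print(n,b[:,0].mean(0).round(2),cv2.boundingRect(b))
E
python3 st.py
```

```text
4.65 [0.4981 0.1779 0.1066] yaw 2.0804 [-0.5 -0.1  7.1] [-0.18  0.12 -0.01] 0.015 [ 0.22  0.52  1.92 -0.    0.69 -0.29]
top [262.38 221.06] (260, 215, 6, 14)
side [316.05 204.79] (303, 199, 27, 13)
```

Request:
{"api": "send_rows", "payload": {"targets": [0,0,0,0.08,0,0,0,0.16,0,0,0,0.24,0,0,0,0.24]}}

```text
time: 5.2
tcp_pos: [0.4977, 0.1778, 0.1066]
ee_rot: [0.001, 0.606, 0.796, 0.001]
contact_force: [-1.1, -0.9, 9.1]
finger_gap: 0.0154
finger_force: 45.2
```

```bash
python3 st.py; python3 - <<'E'
from h import *
import cv2
im=cv2.imread("pics/side0.png")[:,:,::-1]; H=hsv(np.ascontiguousarray(im)); h,ss,v=H[...,0],H[...,1],H[...,2]
red=((h<8)|(h>172))&(ss>150)&(v>90); red[:,370:]=0
for b in blobs(red,8)[:2]: print("base",b[:,0].mean(0).round(2),cv2.boundingRect(b))
E
```

```text
5.2 [0.4977 0.1778 0.1066] yaw 1.8404 [-1.1 -0.9  9.1] [-0.37  0.42 -0.06] 0.0154 [ 0.22  0.52  1.92 -0.    0.69 -0.05]
top [262.53 221.44] (260, 215, 6, 14)
side [316.03 204.77] (303, 199, 27, 13)
base [316.98 204.89] (304, 200, 27, 11)
```

Request:
{"api": "send_rows", "payload": {"targets": [0,0,0,0.08,0,0,0,0.16,0,0,0,0.2,0,0,0,0.2]}}

```text
time: 5.75
tcp_pos: [0.4975, 0.1777, 0.1065]
ee_rot: [0.0, 0.682, 0.732, 0.0]
contact_force: [-2.5, -2.4, 9.8]
finger_gap: 0.015
finger_force: 45.3
```

```bash
python3 st.py
```

```text
5.75 [0.4975 0.1777 0.1065] yaw 1.6416 [-2.5 -2.4  9.8] [-0.3   0.63 -0.05] 0.015 [ 0.22  0.52  1.92 -0.    0.69  0.15]
top [261.85 219.95] (259, 212, 7, 17)
side [318.53 201.95] (306, 197, 27, 11)
```

The crown has jumped up about 3 px in the side view. A small extra turn should confirm that the tooth holds the dial.

Request:
{"api": "send_rows", "payload": {"targets": [0,0,0,0.03,0,0,0,0.06,0,0,0,0.06]}}

```text
time: 6.2
tcp_pos: [0.4974, 0.1777, 0.1065]
ee_rot: [0.0, 0.703, 0.711, 0.0]
contact_force: [-2.1, -1.7, 9.8]
finger_gap: 0.0154
finger_force: 45.3
```

```bash
python3 st.py
```

```text
6.2 [0.4974 0.1777 0.1065] yaw 1.5821 [-2.1 -1.7  9.8] [-0.32  0.69  0.07] 0.0154 [ 0.22  0.52  1.92 -0.    0.69  0.21]
top [262.46 219.72] (260, 212, 6, 17)
side [318.75 202.25] (306, 197, 27, 11)
```

Resistance rose, so the notch is engaged. I'll ease back slightly, release and lift.

Request:
{"api": "send_rows", "payload": {"targets": [0,0,0,-0.04,0,0,0,-0.04]}}

```text
time: 6.55
tcp_pos: [0.4974, 0.1777, 0.1065]
ee_rot: [0.0, 0.688, 0.726, 0.0]
contact_force: [-1.8, -1.1, 9.8]
finger_gap: 0.0154
finger_force: 45.3
```

Request:
{"api": "send_rows", "payload": {"targets": [0,0,0,0,0,0,0,0,0,0,0,0,0,0,0,0,0,0,-3,0,0,0,-6,0,0,0,-10,0,0,0,-14,0], "claw": 0.6}}

```text
time: 7.35
tcp_pos: [0.497, 0.1776, 0.2465]
ee_rot: [-0.0, 0.689, 0.725, -0.0]
contact_force: [0.8, 0.6, 0.7]
finger_gap: 0.0511
finger_force: 0.0
```

```bash
python3 st.py
```

```text
7.35 [0.497  0.1776 0.2465] yaw 1.6227 [0.8 0.6 0.7] [-0.01 -0.   -0.04] 0.0511 [ 0.22  0.34  1.78 -0.    1.03  0.17]
side [318.74 202.16] (306, 197, 27, 11)
```

Request:
{"api": "send_rows", "payload": {"targets": [0,1,-3,0.14,0,3,-4,0.28,0,5,-4,0.42,0.1,6.5,-4,0.56,0.2,8.2,-4,0.7,0.2,8.2,-4,0.84,0.2,8.2,-4,0.98,0.2,8.2,-4,1.12,0.2,8.2,-4,1.26,0.2,8.2,-4,1.4,0.2,8.2,-4,1.54,0.2,8.2,-4,1.57]}}

```text
time: 8.7
tcp_pos: [0.5788, 0.1839, 0.2836]
ee_rot: [0.0, 1.0, 0.025, -0.001]
contact_force: [-0.7, 0.5, -0.2]
finger_gap: 0.0511
finger_force: 0.0
```

```bash
python3 - <<'E'
from h import *
imaging.camera("wrist"); imaging.camera("wrist")
s=readout.sense(); q=s["ee_rot"]; print(s["time"],s["tcp_pos"].round(4),"yaw",round(2*np.arctan2(q[2],q[1]),4))
c=imaging.get_calibration("wrist"); im=imaging.camera("wrist")
H=hsv(im); h,ss,v=H[...,0],H[...,1],H[...,2]
red=((h<8)|(h>172))&(ss>150)&(v>70); red[400:]=0
for b in blobs(red,60)[:4]: print("red",b[:,0].mean(0),cv2.boundingRect(b),obj(c,b,.141))
cv2.imwrite("pics/w3.png",im[:,:,::-1])
ct=imaging.get_calibration("top"); im=imaging.camera("side")
H=hsv(im); h,ss,v=H[...,0],H[...,1],H[...,2]
red=((h<8)|(h>172))&(ss>150)&(v>90); red[:,370:]=0
cv2.imwrite("pics/s3.png",cv2.resize(im[140:300,230:400],None,fx=3.5,fy=3.5)[:,:,::-1])
# reader from top0
t=np.load("pics/top0.npy"); m=np.zeros(t.shape[:2],bool); m[232:288,415:475]=True
b=np.ascontiguousarray(((t.min(2)>195)&m).astype(np.uint8)); 
for k in blobs(b,50)[:3]: print("white",cv2.boundingRect(k),obj(ct,k,.03))
E
```

```text
8.8 [0.5789 0.1839 0.2841] yaw 0.0551
red [325.92168675 216.5       ] (318, 180, 17, 74) (0.5834, 0.1833, 0.076, 57, 12)
red [419.80263158   6.38815789] (390, 0, 54, 19) (0.7274, 0.1317, 1.626, 35, 11)
```

View pics/w3.png

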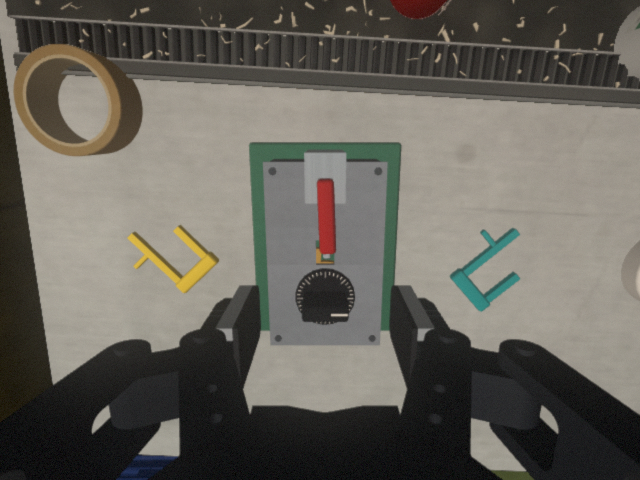

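The wrist view shows the dial turned, with its pointer now sideways at (340,315). The red crown at (326,216) is free in the lock, and the turquoise and yellow look-alikes lie aside. I'll go down on the crown and grip it.

Request:
{"api": "send_rows", "payload": {"targets": [0.2,0.05,3,-0.01,0.35,0.05,7,-0.02,0.35,0.05,11,-0.02,0.35,0.05,14,-0.02,0.35,0.05,16,-0.02,0.35,0.05,16.8,-0.02,0.35,0.05,17,-0.02,0.35,0.05,17,-0.02]}}

```text
time: 9.7
tcp_pos: [0.583, 0.1837, 0.1159]
ee_rot: [-0.0, 0.999, 0.037, 0.0]
contact_force: [-1.0, 0.2, 0.6]
finger_gap: 0.0513
finger_force: 0.0
```

Request:
{"api": "send_rows", "payload": {"targets": [0,0,0,0,0,0,0,0,0,0,0,0,0,0,0,0,0,0,0,0,0,0,0,0], "claw": 0, "newtons": 60}}

```text
time: 10.3
tcp_pos: [0.5829, 0.1837, 0.1156]
ee_rot: [-0.0, 0.999, 0.036, 0.0]
contact_force: [1.5, 0.0, 4.4]
finger_gap: 0.0115
finger_force: 59.8
```

Request:
{"api": "send_rows", "payload": {"targets": [0,0,-0.5,0,0,0,-1,0,0,0,-1.5,0,0,0,-2,0,0,0,-2,0]}}

```text
time: 10.8
tcp_pos: [0.5826, 0.1837, 0.136]
ee_rot: [-0.0, 0.999, 0.036, 0.0]
contact_force: [-0.5, -0.2, -0.5]
finger_gap: 0.0118
finger_force: 59.3
```

```bash
python3 st.py
```

```text
10.8 [0.5826 0.1837 0.136 ] yaw 0.0728 [-0.5 -0.2 -0.5] [ 0.04 -0.02 -0.02] 0.0118 [ 0.2   0.58  1.69 -0.    0.87  1.7 ]
side [309.32 195.07] (305, 191, 9, 9)
side [328.46 193.42] (325, 189, 7, 9)
```

Pulling freely (crown rising, no load). On up.

Request:
{"api": "send_rows", "payload": {"targets": [0,0,-1,0,0,0,-2,0,0,0,-3,0,0,0,-4,0,0,0,-5.5,0,0,0,-7.5,0,0,0,-10,0,0,0,-12,0,0,0,-12,0]}}

```text
time: 11.85
tcp_pos: [0.5834, 0.1839, 0.2586]
ee_rot: [-0.0, 0.999, 0.036, 0.003]
contact_force: [-0.5, 1.0, -1.1]
finger_gap: 0.0122
finger_force: 59.3
```

```bash
python3 st.py; python3 - <<'E'
from h import *
im=imaging.camera("side"); cv2.imwrite("pics/s4.png",cv2.resize(im[60:300,210:410],None,fx=2.5,fy=2.5)[:,:,::-1])
t=np.load("pics/top0.npy"); c=imaging.get_calibration("top"); m=np.zeros(t.shape[:2],np.uint8); m[230:290,415:475]=1
H=hsv(t); print(t[259,428:434].tolist(), t[230,415].tolist())
b=blobs((t.min(2)>175)&(m>0)&(np.ptp(t,axis=2)<14),100)
for k in b[:3]: print(cv2.boundingRect(k),obj(c,k,.03))
E
```

```text
11.85 [0.5834 0.1839 0.2586] yaw 0.0729 [-0.5  1.  -1.1] [ 0.02 -0.03  0.01] 0.0122 [ 0.2   0.44  1.56 -0.    1.13  1.7 ]
side [307.38 141.62] (302, 137, 11, 10)
side [327.77 140.  ] (325, 136, 7, 9)
[[191, 180, 171], [198, 187, 177], [203, 188, 179], [213, 192, 185], [23, 102, 45], [36, 111, 56]] [154, 149, 143]
```

View pics/s4.png

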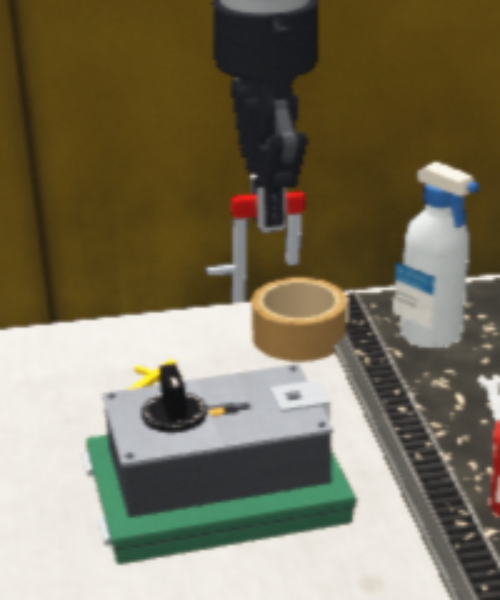

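The shackle is out of the lock and held upright, with its red crown at (268,205) in the crop and the lock empty. Next I carry it over the reader, staying high.

Request:
{"api": "send_rows", "payload": {"targets": [-0.4,1.5,0,0,-1.1,4.5,0,0,-2.1,8.5,0,0,-3.2,13,0,0,-4.3,17.5,0,0,-5.4,22,0,0,-6.5,26.5,0,0,-7.6,31,0,0,-8.5,34.5,0,0,-9.1,37,0,0,-9.5,38.4,0,0,-9.6,38.9,0,0]}}

```text
time: 13.25
tcp_pos: [0.5144, -0.2125, 0.2548]
ee_rot: [-0.0, 0.999, 0.036, -0.0]
contact_force: [-1.0, 0.3, -1.4]
finger_gap: 0.0117
finger_force: 59.3
```

Request:
{"api": "send_rows", "payload": {"targets": [0,0,2,0,0,0,4,0,0,0,6,0,0,0,8,0,0,0,10,0,0,0,11.5,0,0,0,12,0,0,0,12,0,0,0,12,0]}}

```text
time: 14.15
tcp_pos: [0.5155, -0.211, 0.1359]
ee_rot: [0.0, 0.999, 0.037, 0.0]
contact_force: [0.3, 0.7, -1.2]
finger_gap: 0.012
finger_force: 59.3
```

```bash
python3 - <<'E'
from h import *
imaging.camera("side"); imaging.camera("side")
s=readout.sense(); q=s["ee_rot"]; yaw=2*np.arctan2(q[2],q[1]); p=s["tcp_pos"]; print(s["time"],p.round(4),yaw,s["contact_force"].round(1),s["finger_gap"])
c=imaging.get_calibration("side"); im=imaging.camera("side"); cv2.imwrite("pics/s5.png",cv2.resize(im[230:450,240:440],None,fx=2.7,fy=2.7,interpolation=cv2.INTER_CUBIC)[:,:,::-1])
K,T=c["intrinsics"],c["camera_from_world"]
def proj(x):
    y=K@(T[:3,:3]@x+T[:3,3]); return (y[:2]/y[2]-[240,230])*2.7
ex=np.array([np.cos(yaw),np.sin(yaw),0]); z=np.array([0,0,1]); cr=p+.019*z
for n,l in (("L",-.022),("R",.022)):
    print(n,"top",proj(cr+l*ex+.008*z).round(),"foot",proj(cr+l*ex-(.082 if l<0 else .052)*z).round())
print("ends",proj(cr-.029*ex).round(),proj(cr+.029*ex).round(),"reader",proj(np.array([.5155,-.2108,.03])).round())
g=imaging.camera("side"); H=hsv(g); b=blobs((H[...,0]>50)&(H[...,0]<75)&(H[...,1]>120)&(H[...,2]>60))
for k in b[:3]: print("green",obj(c,k,.03))
E
```

```text
14.25 [ 0.5155 -0.2113  0.1361] 0.07303816639380385 [-0.5  0.4 -1. ] 0.01224051877729836
L top [194. 280.] foot [197. 393.]
R top [273. 262.] foot [272. 339.]
ends [181. 293.] [285. 270.] reader [235. 433.]
green (0.5162, -0.2106, 1.352, 57, 56)
green (0.475, 0.1713, 1.627, 157, 91)
green (0.4766, 0.0818, 0.055, 82, 12)
```

View pics/s5.png

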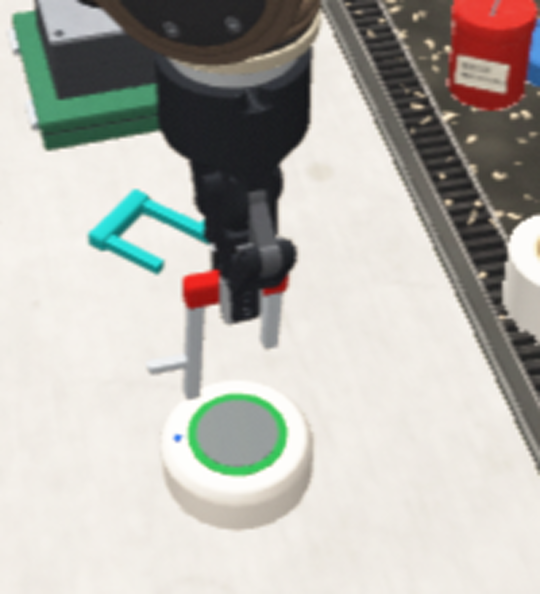

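The shackle hangs over the reader at (237,433) in the crop, with about 4 cm clearance and a slight lean along its length. I'll measure that lean.

```bash
python3 - <<'E'
from h import *
s=readout.sense(); q=s["ee_rot"]; yaw=2*np.arctan2(q[2],q[1]); p=s["tcp_pos"]
ex=np.array([np.cos(yaw),np.sin(yaw),0]); n=np.array([-ex[1],ex[0],0])
c=imaging.get_calibration("side"); K,T=c["intrinsics"],c["camera_from_world"]; R,t=T[:3,:3],T[:3,3]; o=-R.T@t
def pl(uv): # onto vertical plane through the crown: (along ex, z)
    d=R.T@np.linalg.solve(K,[uv[0],uv[1],1]); x=o+d*(((p-o)@n)/(d@n)); return (x-p)@ex,x[2]
im=imaging.camera("side").astype(int); 
# long leg: rows in crop 312..385 left of fingers
lo=[];ro=[]
for y in range(347,371):
    row=im[y].sum(1); g=np.abs(row[:]-0)
    seg=range(306,320); bg=np.median([row[304],row[305],row[303],row[319],row[320],row[321]])
    w=np.clip(bg-row[306:320]-25,0,None)
    if y<366 and y>=361: pass
    u=(w*np.arange(306,320)).sum()/max(w.sum(),1); lo.append(pl((u,y))+(u,y))
A=np.array(lo); print(np.round(A[::3],4).tolist())
k=(A[:,3]<360); f=np.polyfit(A[k,1],A[k,0],1); print("dx/dz lean",f)
for y in range(343,357,2):
    row=im[y].sum(1); w=np.clip(np.median(row[346:352])-row[334:346]-25,0,None); u=(w*np.arange(334,346)).sum()/max(w.sum(),1); print(y,round(u,2),np.round(pl((u,y)),4))
E
```

```text
[[-0.0221, 0.1358, 311.9856, 347.0], [-0.0227, 0.1297, 311.6878, 350.0], [-0.0229, 0.1234, 311.6767, 353.0], [-0.0235, 0.1171, 311.4062, 356.0], [-0.0238, 0.1107, 311.2853, 359.0], [-0.0235, 0.1041, 311.5742, 362.0], [-0.0265, 0.0985, 309.7815, 365.0], [-0.0249, 0.0913, 310.9401, 368.0]]
dx/dz lean [ 0.06547067 -0.03108533]
343 337.84 [0.0174 0.1321]
345 337.72 [0.0172 0.1279]
347 338.25 [0.0181 0.1234]
349 339.92 [0.0207 0.1183]
351 339.66 [0.0203 0.1141]
353 339.56 [0.0202 0.1098]
355 339.39 [0.02   0.1055]
```

The lean is about 0.06 rad, which is near upright. I'll centre it, lower it slightly and settle.

Request:
{"api": "send_rows", "payload": {"targets": [0.1,0,0.3,0,0.2,0,0.6,0,0.2,0,0.6,0,0.2,0,0.6,0,0.2,0,0.6,0,0.2,0,0.6,0,0.2,0,0.6,0,0.2,0,0.6,0]}}

```text
time: 15.2
tcp_pos: [0.5171, -0.2112, 0.1294]
ee_rot: [0.0, 0.999, 0.036, 0.0]
contact_force: [0.6, -0.4, -1.3]
finger_gap: 0.012
finger_force: 59.3
```

```bash
python3 - <<'E'
from h import *
from cell import bot
s=readout.sense(); print(s["tcp_pos"],s["contact_force"],s["finger_gap"],s["finger_force"],abs(s["dq"]).max())
print(bot.sign_off())
E
```

```text
[ 0.5171454  -0.21117447  0.12935188] [ 0.61002835 -0.41186259 -1.32190266] 0.011974169130794281 59.29868996143341 0.0018710692723910884
the job is handed in; nothing more can be done
None
```

The lock is open, and I handed the job in at about 15 s with the shackle gripped, still and centred over the reader, its foot about 3.5 cm above it; it leans about 0.06 rad (3.5°), which I could not correct.

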